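# Change over the glue pots on the workshop warmer

### The arm

A 6-joint arm with a two-finger parallel gripper is mounted at the origin on the work surface. World frame = base frame: x ahead of the robot, y to its left, z up, the work surface at z = 0. Lengths are in m, angles in rad, forces in N, time in s.
With the tool pointing down it reaches from about 0.325 to 0.775 m from the base axis. Payload 9.3 kg.
Tool frame: the origin (TCP) lies at the very end of the fingers, on their centre line; the grasp point (between the pads) lies 19 mm behind it; z points along the fingers, y is the line along which they close (so a half turn about z gives the same grasp; the last joint's range is limited). The gripper opens to 85 mm and grips with 20 to 120 N. Pads are 22 mm wide; open, the fingers measure 114 mm over their backs; the gripper's body (76 mm by 85 mm) begins 54 mm behind the grasp point. The pads swing forward as they close: fully open they stand 13 mm farther back than shut.
Start: joints at [-1.322, 0.259, 0.021, 1.334, 0, 1.418], TCP at [0.215, -0.506, 0.231] pointing down, gripper open.
Joint ranges: [-3.04, 3.04], [-0.91, 1.82], [-1.04, 1.36], [-1.92, 1.95], [-1.52, 1.45], [-3.14, 3.14]. Speed limits (rad/s): [2.22, 2.22, 2.79, 3.14, 3.14, 3.14].

### API

Orientations are given as a rotation vector (axis times angle).
In Python, from station import manip gives the robot as it stands.
- The arm moves only by the tool jog_arm, never from a script. Its argument "rows" is a list of rows, each an object with "dr": the turn, a rotation vector about the tool's x, y, z each as a share of 0.5 rad, from -1 to 1, a list of three; "offset": the shift along the tool's x, y, z each as a share of 1000 mm, from -1 to 1, a list of three; "jaw": the opening, from -1 (shut) to 1 (fully open). A call has 1 to 20 rows; each row is the pose to reach, as a shift and turn from the pose commanded when the call began, along the tool's axes at that moment; what a row does not reach only later rows make up. A row lasts 1/10 s, in which the tool goes at most 50 mm and 8.59 degrees, less where a joint would pass 70% of its speed; a pose out of reach is approached as far as the arm can. A call with a number of a shift or a turn outside -1 to 1 is refused whole. A call with a gripper value outside its range is refused whole. The fingers move at their own pace and stop on an object; "squeeze" is the grip in N (left out, the last holds). Time passes only in rows, so rows that repeat a pose let the fingers close. It gives the time, the measured TCP pose, the force, the opening and the grip force at its end, in the units of the state.
- manip.get_obs(): the state, without advancing time (a new reading comes with each control period).
- manip.grab_frame(name): name is "side" or "top" or "wrist"; returns (picture, depth): 480x640x3 uint8, blue, green, red; 480x640 float32, m along the optical axis (not along the pixel's ray), 0 where there is no reading.
- manip.calibration(name): a dict with "K" (3x3 intrinsics, pixels), "distortion" ([k1, k2, p1, p2, k3] as OpenCV has them; the pictures are not rectified), "position" and "orientation" of the camera in the world; the wrist camera has in their place "T_tool_cam" (4x4, takes a point from camera to tool coordinates, whose origin is the TCP and whose axes are the flange's). Camera axes: x right, y up, looking along -z (the intrinsics and any distortion apply to the point x, -y, -z); pixel columns grow to the right and rows downward; lengths in m; the calibration is good to about 2 mm. A picture is of the moment at which its call begins: read the wrist's pose just before it. calibration takes no time and is no camera call.
- manip.finish_job(): hands the job in; it is judged then, once.
The state is a dict: "time_s": time; "q": joint angles; "dq": joint speeds; "joint_torque": joint torques, N m; "tool_pos": TCP position; "tcp_rot": TCP orientation; "ft_force": force on the tool from outside, world axes, zero at the start; "moment": the same for the moment, N m; "gripper_width": finger opening in m; "grasp_force": force on a finger pad.
Only numpy, scipy, OpenCV 4.12 (cv2) and the standard library are available. Lean on these libraries where they do the work, as an engineer would, in place of code of your own. Each camera call takes 0.05 s, during which the arm holds its last target. There are 200 camera calls.

### The job

The glue in the red-lidded pot is ready: slide it off the copper-ringed heating place and into the empty blue ring. Then slide the yellow-lidded pot from the black ring onto the heating place and ease it gently home until it rests against both brass stop pins. Keep both pots flat on the warmer all the way, never lifting or tipping them, don't let them knock together, and leave the other things on the bench alone.

Things in the scene. Friction and masses are not known exactly. Their poses are not given: they have to be found in the camera images.
- warmer: flat aluminium glue warmer, 270 mm (its x) by 560 mm (its y), top face 30 mm above the bench. Fixed. Origin: centre of its underside, z up. Three ringed places stand side by side along its y, about 185 mm apart.
- hot_place: heating place, middle of the warmer: dark disc in a flat copper ring (radius 58 to 68 mm) and two fixed brass stop pins, 12 mm diameter, 26 mm high, 56 mm from the origin at +38 and -38 degrees from its +x. Origin: ring centre on the warmer's top, exactly where a pot's axis stands when it touches both pins. +x points away from the robot, midway between the pins: a pot goes home along +x.
- rest_place: the resting place, empty at the start, at the left or right end of the warmer: a blue ring (radius 58 to 68 mm) painted flat on the top face. Origin: ring centre at the warmer's top face.
- waiting_place: the waiting place, at the other end of the warmer: a black ring of the same size, where the yellow-lidded pot starts. Origin: ring centre at the warmer's top face.
- red_pot: closed steel saucepan, radius 50 mm, 70 mm high, fixed red lid (top at 76 mm) with a black knob (28 mm wide, top at 96 mm); 0.4 to 0.85 kg. Straight level black handle along its -x, roughly towards the robot: 20 mm wide, 14 mm thick, 62 to 172 mm from the axis, mid-height 55 mm. Origin: centre of the underside, z up. Starts on the heating place, near the pins.
- yellow_pot: closed steel saucepan, radius 50 mm, 70 mm high, fixed yellow lid (top at 76 mm) with a black knob (28 mm wide, top at 96 mm); 0.4 to 0.85 kg. Straight level black handle along its -x, roughly towards the robot: 20 mm wide, 14 mm thick, 62 to 172 mm from the axis, mid-height 55 mm. Origin: centre of the underside, z up. Starts on the waiting place.
- red_pot_grip (a point): middle of the red-lidded pot's handle, 117 mm from the pot's axis, 55 mm above its underside
- yellow_pot_grip (a point): middle of the yellow-lidded pot's handle, 117 mm from the pot's axis, 55 mm above its underside
- screwdriver: loose screwdriver with a blue handle, lying on the bench left of the warmer; bystander
- inlay_panel: loose chequered inlay panel, 90 x 140 x 30 mm, on the bench right of the warmer; bystander. Origin: centre of its underside
- tape_roll: loose pale roll of veneer tape, 90 mm diameter, 35 mm high, on the bench at the right; bystander. Origin: centre of its underside
There are look-alikes about, which are no part of the job. Leave any pink look-alike of the yellow_pot alone. Leave any purple look-alike of the red_pot alone.

How it is judged:
By the outcome, as a careful person would: the job done as asked, in the order asked, and still so for the second after the job is handed in, with the robot touching nothing.
It also fails if it takes over 45 s, if anything falls off the work surface, if the arm or the gripper's body presses on something with over 40 N, if the wrist force passes 120 N, or if a joint passes its speed limit or range.

## Working session

There is one attempt and no reset: what is moved stays moved. The work goes in short steps, Python scripts to look and compute and a tool call to move; the robot and the scene stay as the last step left them, time stands still between calls to the robot, and variables do not carry over. Pictures are saved under pics/ and viewed, at most 12 in all, crops included, and the job is handed in when it is done.

Besides the shell and the picture viewer there is one more tool, called after "Emit:" in YAML: its name, and indented under it one key for each argument. jog_arm: Moves the arm, as the interface text tells. Its arguments: {"type":"object","properties":{"rows":{"type":"array","items":{"type":"object","properties":{"dr":{"type":"array","items":{"type":"number","minimum":-1,"maximum":1}},"offset":{"type":"array","items":{"type":"number","minimum":-1,"maximum":1}},"jaw":{"type":"number"}}}},"squeeze":{"type":"number"}},"required":["rows"]}

```bash
mkdir -p pics
cat > h.py <<'E'
import numpy as np, cv2
from scipy.spatial.transform import Rotation as R
from station import manip
def grab(n,tag):
    o=manip.get_obs(); im,d=manip.grab_frame(n)
    cv2.imwrite(f'pics/{tag}.png',im); np.savez(f'pics/{tag}.npz',d=d,tp=o['tool_pos'],tr=o['tcp_rot']); return im,d
def cam(n,tag):
    c=manip.calibration(n); z=np.load(f'pics/{tag}.npz')
    if n=='wrist':
        T=np.eye(4);T[:3,:3]=R.from_rotvec(z['tr']).as_matrix();T[:3,3]=z['tp'];T=T@np.array(c['T_tool_cam'])
    else:
        T=np.eye(4);o=np.array(c['orientation'],float);T[:3,:3]=o if o.shape==(3,3) else (R.from_rotvec(o) if o.size==3 else R.from_quat(o)).as_matrix();T[:3,3]=c['position']
    return np.array(c['K']),np.array(c['distortion']),T,z['d']
def ray(n,tag,px):
    K,D,T,d=cam(n,tag); u=cv2.undistortPoints(np.array([[px]],float),K,D)[0,0]
    return T[:3,3],T[:3,:3]@np.array([u[0],-u[1],-1])
def atz(n,tag,px,z):
    o,v=ray(n,tag,px); return o+v*(z-o[2])/v[2]
def dep(n,tag,px):
    o,v=ray(n,tag,px); d=np.load(f'pics/{tag}.npz')['d'][int(round(px[1])),int(round(px[0]))]; return o+v*d
def tri(a,b):
    (o1,v1),(o2,v2)=ray(*a),ray(*b); s=np.linalg.lstsq(np.c_[v1,-v2],o2-o1,rcond=None)[0]
    p,q=o1+s[0]*v1,o2+s[1]*v2; return (p+q)/2,np.linalg.norm(p-q)
E
python3 - <<'E'
from h import *
a,_=grab('top','t0'); b,_=grab('side','s0')
for n in('top','side','wrist'): print({k:np.round(v,4).tolist() for k,v in manip.calibration(n).items()})
o=manip.get_obs(); print({k:np.round(v,3).tolist() for k,v in o.items()})
E
```

```text
{'K': [[526.1889, 0.0, 315.4073], [0.0, 526.1889, 240.3916], [0.0, 0.0, 1.0]], 'distortion': [-0.0922, 0.0, 0.0, 0.0, 0.0], 'position': [0.3773, 0.0546, 1.672], 'orientation': [0.0476, -0.0764, -1.5483]}
{'K': [[477.182, 0.0, 319.8368], [0.0, 477.182, 240.1083], [0.0, 0.0, 1.0]], 'distortion': [-0.0164, 0.0, 0.0, 0.0, 0.0], 'position': [-0.3755, 0.9931, 0.8255], 'orientation': [0.4614, -1.2492, -2.1042]}
{'K': [[334.0314, 0.0, 318.7862], [0.0, 334.0314, 235.164], [0.0, 0.0, 1.0]], 'distortion': [-0.0487, 0.0, 0.0, 0.0, 0.0], 'T_tool_cam': [[-0.0, 0.9552, 0.296, 0.0756], [1.0, 0.0001, -0.0001, 0.0005], [-0.0002, 0.296, -0.9552, -0.1426], [0.0, 0.0, 0.0, 1.0]]}
{'time_s': 0.1, 'q': [-1.322, 0.259, 0.021, 1.334, 0.0, 1.418], 'dq': [-0.0, -0.001, 0.003, -0.002, -0.0, 0.001], 'joint_torque': [0.002, -55.669, 34.507, 0.012, -0.0, 0.0], 'tool_pos': [0.215, -0.506, 0.231], 'tcp_rot': [-3.077, -0.627, 0.0], 'ft_force': [0.061, -1.096, -0.001], 'moment': [0.024, 0.013, 0.025], 'grasp_force': 0.0, 'gripper_width': 0.086}
```

View pics/t0.png

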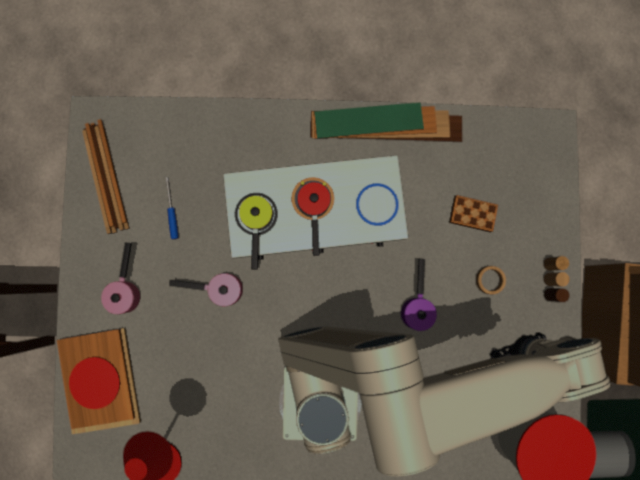

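View pics/s0.png

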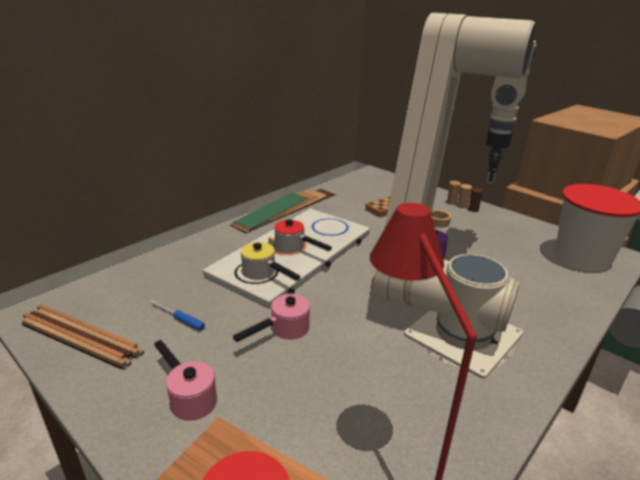

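Top picture: candidates are the yellow-lidded pot at (255,212) on the black ring, and the red-lidded pot at (314,198) on the copper ring. The pink pots at (120,297) and (223,289) and the purple one at (419,314) are look-alikes. The empty blue ring is at (377,204), at the right end. The lid colours and rings match the task's two pots on the warmer; I'll confirm this in enlarged crops.

Run:
```python
import cv2
a=cv2.imread('pics/t0.png')[150:275,215:415]; cv2.imwrite('pics/t0c.png',cv2.resize(a,None,fx=4,fy=4,interpolation=cv2.INTER_CUBIC))
a=cv2.imread('pics/s0.png')[200:310,200:380]; cv2.imwrite('pics/s0c.png',cv2.resize(a,None,fx=4,fy=4,interpolation=cv2.INTER_CUBIC))
```

```text
(no output)
```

View pics/t0c.png

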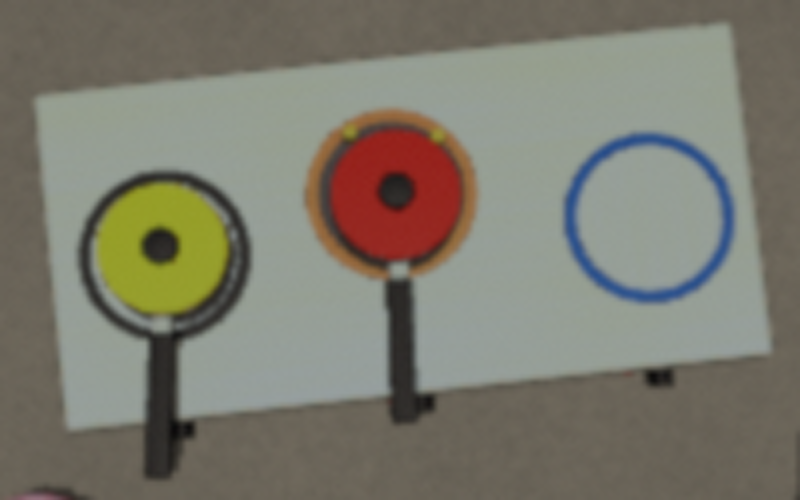

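View pics/s0c.png

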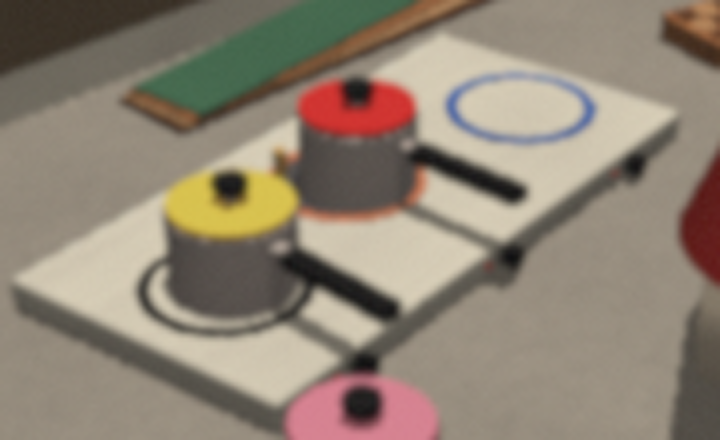

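The crops confirm the targets: yellow pot on the black ring with its knob at (160,245), red pot on the copper ring with its knob at (397,190) and brass pins at (350,131) and (438,135). The blue ring is empty, centred at (650,217) in the top crop. Next I'll measure.

Run:
```python
from h import *
np.set_printoptions(precision=4,suppress=True)
T=lambda x,y:('top','t0',((x+.5)/4-.5+215,(y+.5)/4-.5+150))
S=lambda x,y:('side','s0',((x+.5)/4-.5+200,(y+.5)/4-.5+200))
for n,a,b in[('yknob',T(160,245),S(230,185)),('rknob',T(397,190),S(357,92)),('yend',T(158,474),S(393,308)),('rend',T(404,419),S(520,192)),('yhs',T(162,337),S(285,257)),('rhs',T(399,282),S(417,152)),('blue',T(650,217),S(521,108))]: print(n,*tri(a,b))
for n,p,z in[('ylid',T(162,248),.106),('rlid',T(396,195),.106),('black',T(165,255),.03),('copper',T(391,194),.03),('blue',T(650,217),.03),('pinL',T(350,131),.056),('pinR',T(438,135),.056),('yend',T(158,474),.09),('rend',T(404,419),.09),('yhs',T(162,337),.09),('rhs',T(399,282),.09),('c1',T(38,97),.03),('c2',T(728,24),.03),('c3',T(770,352),.03),('c4',T(68,429),.03)]: print(n,atz(*p,z)[:2], 'depth',dep(*p))
```

```text
yknob [0.5838 0.2088 0.1183] 0.003015264658797696
rknob [0.6297 0.0337 0.116 ] 0.0025183913114012768
yend [0.4142 0.208  0.088 ] 0.003760620656717104
rend [0.4596 0.0241 0.0876] 0.0037005169503841174
yhs [0.5198 0.2102 0.0839] 0.0014252161742778716
rhs [0.5643 0.0303 0.0844] 0.00256840365455763
blue [ 0.6271 -0.1681  0.0283] 0.003171002435370617
ylid [0.5843 0.2096] depth [0.5815 0.2075 0.1268]
rlid [0.6284 0.0351] depth [0.6247 0.0354 0.1292]
black [0.5888 0.2145] depth [0.5767 0.2054 0.1242]
copper [0.6413 0.0381] depth [0.6263 0.0391 0.1233]
blue [ 0.628  -0.1669] depth [ 0.628  -0.1669  0.0301]
pinL [0.6859 0.0713] depth [0.6867 0.0714 0.0521]
pinR [0.6844 0.0028] depth [0.6839 0.0029 0.059 ]
yend [0.4155 0.209 ] depth [0.4155 0.2089 0.0914]
rend [0.4609 0.0253] depth [0.461  0.0253 0.0892]
yhs [0.5188 0.2091] depth [0.5179 0.2081 0.1002]
rhs [0.5646 0.0312] depth [0.5638 0.0313 0.0964]
c1 [0.7126 0.3191] depth [0.7137 0.32   0.0245]
c2 [ 0.7854 -0.2281] depth [ 0.7838 -0.227   0.0364]
c3 [ 0.5231 -0.2631] depth [ 0.5233 -0.2634  0.0281]
c4 [0.4505 0.2862] depth [0.4507 0.287  0.0241]
```

Triangulated heights agree with the text: handles about 0.087, ring top about 0.029. The hand needs about +2.79 rad of yaw so that joint 6 stays near 0 with the fingers across the handle. I'll turn it in place, high up.

Emit:
jog_arm:
  rows:
    - {"dr":[0,0,-0.93],"offset":[0,0,0],"jaw":1}
    - {"dr":[0,0,-0.93],"offset":[0,0,0],"jaw":1}
    - {"dr":[0,0,-0.93],"offset":[0,0,0],"jaw":1}
    - {"dr":[0,0,-0.93],"offset":[0,0,0],"jaw":1}

```text
time_s: 0.5
tool_pos: [0.215, -0.5061, 0.2309]
tcp_rot: [-2.849, -1.323, -0.0]
ft_force: [0.6, -0.7, -0.7]
gripper_width: 0.0855
grasp_force: 0.0
```

Emit:
jog_arm:
  rows:
    - {"dr":[0,0,-0.93],"offset":[0,0,0],"jaw":1}
    - {"dr":[0,0,-0.93],"offset":[0,0,0],"jaw":1}
    - {"dr":[0,0,-0.93],"offset":[0,0,0],"jaw":1}
    - {"dr":[0,0,-0.93],"offset":[0,0,0],"jaw":1}

```text
time_s: 0.9
tool_pos: [0.2151, -0.5061, 0.2311]
tcp_rot: [-2.471, -1.94, -0.0]
ft_force: [0.1, 0.4, 0.1]
gripper_width: 0.0856
grasp_force: 0.0
```

Emit:
jog_arm:
  rows:
    - {"dr":[0,0,-0.93],"offset":[0,0,0],"jaw":1}
    - {"dr":[0,0,-0.93],"offset":[0,0,0],"jaw":1}
    - {"dr":[0,0,-0.93],"offset":[0,0,0],"jaw":1}
    - {"dr":[0,0,-0.93],"offset":[0,0,0],"jaw":1}

```text
time_s: 1.3
tool_pos: [0.2151, -0.5061, 0.2312]
tcp_rot: [-1.96, -2.455, -0.0]
ft_force: [0.4, 0.2, -0.8]
gripper_width: 0.0853
grasp_force: 0.0
```

Emit:
jog_arm:
  rows:
    - {"dr":[0,0,-0.93],"offset":[0,0,0],"jaw":1}
    - {"dr":[0,0,-0.93],"offset":[0,0,0],"jaw":1}
    - {"dr":[0,0,-0.93],"offset":[0,0,0],"jaw":1}
    - {"dr":[0,0,-0.93],"offset":[0,0,0],"jaw":1}

```text
time_s: 1.7
tool_pos: [0.2151, -0.5061, 0.2312]
tcp_rot: [-1.344, -2.84, -0.0]
ft_force: [0.1, 0.1, -0.8]
gripper_width: 0.0854
grasp_force: 0.0
```

Emit:
jog_arm:
  rows:
    - {"dr":[0,0,-0.93],"offset":[0,0,0],"jaw":1}
    - {"dr":[0,0,-0.93],"offset":[0,0,0],"jaw":1}
    - {"dr":[0,0,-0.93],"offset":[0,0,0],"jaw":1}
    - {"dr":[0,0,-0.93],"offset":[0,0,0],"jaw":1}

```text
time_s: 2.1
tool_pos: [0.2151, -0.5062, 0.2312]
tcp_rot: [-0.655, -3.073, -0.0]
ft_force: [-0.4, -0.1, -0.1]
gripper_width: 0.0856
grasp_force: 0.0
```

Emit:
jog_arm:
  rows:
    - {"dr":[0,0,-0.93],"offset":[0,0,0],"jaw":1}
    - {"dr":[0,0,-0.93],"offset":[0,0,0],"jaw":1}
    - {"dr":[0,0,-0.93],"offset":[0,0,0],"jaw":1}
    - {"dr":[0,0,-0.93],"offset":[0,0,0],"jaw":1}

```text
time_s: 2.5
tool_pos: [0.2151, -0.5062, 0.2313]
tcp_rot: [0.07, -3.141, 0.0]
ft_force: [0.8, -0.4, -0.3]
gripper_width: 0.0853
grasp_force: 0.0
```

```bash
cat >> h.py <<'E'
def goto(p,yaw):
    "offset (tool axes) and dr to bring the tool, pointing down, tool x at yaw, to p"
    o=manip.get_obs(); A=R.from_rotvec(o['tcp_rot']); B=R.from_euler('z',yaw)*R.from_euler('x',np.pi)
    print('t',o['time_s'],'tcp',np.round(o['tool_pos'],4),'yaw',round(float(np.arctan2(*A.as_matrix()[[1,0],0])),4),'F',np.round(o['ft_force'],1),'w',round(o['gripper_width'],4),'g',round(o['grasp_force'],1),'q6',round(o['q'][5],2))
    print('offset',np.round(A.inv().apply(np.array(p)-o['tool_pos']),4),'dr',np.round((A.inv()*B).as_rotvec()/.5,4))
E
python3 -c "
from h import *
goto([.512,.028,.19],np.pi+.056)"
```

```text
t 2.5 tcp [ 0.2151 -0.5062  0.2313] yaw -3.0971 F [ 0.8 -0.4 -0.3] w 0.0853 g 0.0 q6 -1.37
offset [-0.3204  0.5205  0.0413] dr [-0.     -0.     -0.0229]
```

Emit:
jog_arm:
  rows:
    - {"dr":[0,0,-0.023],"offset":[-0.32,0.52,0.011],"jaw":1}
    - {"dr":[0,0,-0.023],"offset":[-0.32,0.52,0.011],"jaw":1}
    - {"dr":[0,0,-0.023],"offset":[-0.32,0.52,0.011],"jaw":1}
    - {"dr":[0,0,-0.023],"offset":[-0.32,0.52,0.011],"jaw":1}
    - {"dr":[0,0,-0.023],"offset":[-0.32,0.52,0.011],"jaw":1}
    - {"dr":[0,0,-0.023],"offset":[-0.32,0.52,0.011],"jaw":1}
    - {"dr":[0,0,-0.023],"offset":[-0.32,0.52,0.011],"jaw":1}
    - {"dr":[0,0,-0.023],"offset":[-0.32,0.52,0.011],"jaw":1}
    - {"dr":[0,0,-0.023],"offset":[-0.32,0.52,0.011],"jaw":1}
    - {"dr":[0,0,-0.023],"offset":[-0.32,0.52,0.011],"jaw":1}
    - {"dr":[0,0,-0.023],"offset":[-0.32,0.52,0.011],"jaw":1}
    - {"dr":[0,0,-0.023],"offset":[-0.32,0.52,0.011],"jaw":1}
    - {"dr":[0,0,-0.023],"offset":[-0.32,0.52,0.011],"jaw":1}
    - {"dr":[0,0,-0.023],"offset":[-0.32,0.52,0.011],"jaw":1}
    - {"dr":[0,0,-0.023],"offset":[-0.32,0.52,0.011],"jaw":1}

```text
time_s: 4.0
tool_pos: [0.5082, 0.0288, 0.2201]
tcp_rot: [0.09, -3.14, 0.0]
ft_force: [-0.6, -0.8, 0.6]
gripper_width: 0.085
grasp_force: 0.0
```

```bash
python3 -c "
from h import *
grab('wrist','w0')
goto([.512,.028,.066],np.pi+.056)"
```

```text
t 4.05 tcp [0.5081 0.0283 0.2203] yaw -3.0843 F [-0.3 -0.7  0.3] w 0.0856 g 0.0 q6 -0.17
offset [-0.0039 -0.0005  0.1543] dr [-0.0005 -0.0006  0.0026]
```

View pics/w0.png

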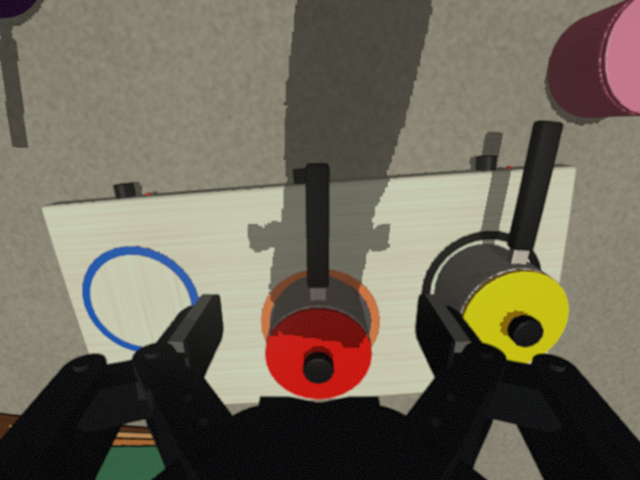

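The wrist view shows the red handle from (317,165) to (317,286), centred between the fingers (220 and 417). The yellow handle runs from (548,122) to (522,252), and the blue ring is centred near (141,299).

```bash
python3 -c "
from h import *
np.set_printoptions(precision=4,suppress=True)
W=lambda x,y:('wrist','w0',(x,y))
T=lambda x,y:('top','t0',((x+.5)/4-.5+215,(y+.5)/4-.5+150))
for n,p in [('rend',(317,166)),('rst',(317.5,286)),('yend',(548,122)),('yst',(522,250))]: print(n,atz(*W(*p),.092))
for n,p in [('rknob',(319,366)),('yknob',(526,329))]: print(n,atz(*W(*p),.126))
print('blue',atz(*W(141,299),.03))
print(tri(W(317,166),T(404,421)),tri(W(548,122),T(158,476)),tri(W(141,299),T(650,217)))
"
```

```text
rend [0.459 0.024 0.092]
rst [0.5641 0.0303 0.092 ]
yend [0.4129 0.204  0.092 ]
yst [0.52   0.2074 0.092 ]
rknob [0.6226 0.035  0.126 ]
yknob [0.578  0.2054 0.126 ]
blue [ 0.6226 -0.1661  0.03  ]
(array([0.4604, 0.0245, 0.0749]), np.float64(0.0010973212400180157)) (array([0.4132, 0.2094, 0.0842]), np.float64(0.0018649429215079538)) (array([ 0.6279, -0.169 ,  0.0229]), np.float64(0.0034046002746338996))
```

Emit:
jog_arm:
  rows:
    - {"dr":[0,0,0],"offset":[-0.005,0,0.05],"jaw":1}
    - {"dr":[0,0,0],"offset":[-0.005,0,0.1],"jaw":1}
    - {"dr":[0,0,0],"offset":[-0.005,0,0.135],"jaw":1}
    - {"dr":[0,0,0],"offset":[-0.005,0,0.154],"jaw":1}
    - {"dr":[0,0,0],"offset":[-0.005,0,0.154],"jaw":1}

```text
time_s: 4.55
tool_pos: [0.5116, 0.0281, 0.0642]
tcp_rot: [0.09, -3.136, -0.001]
ft_force: [-0.4, 0.1, 0.3]
gripper_width: 0.0854
grasp_force: 0.0
```

Emit:
jog_arm:
  rows:
    - {"dr":[0,0,0],"offset":[0,0,0],"jaw":-1}
    - {"dr":[0,0,0],"offset":[0,0,0],"jaw":-1}
    - {"dr":[0,0,0],"offset":[0,0,0],"jaw":-1}
    - {"dr":[0,0,0],"offset":[0,0,0],"jaw":-1}
    - {"dr":[0,0,0],"offset":[0,0,0],"jaw":-1}
    - {"dr":[0,0,0],"offset":[0,0,0],"jaw":-1}
    - {"dr":[0,0,0],"offset":[0,0,0],"jaw":-1}
    - {"dr":[0,0,0],"offset":[0,0,0],"jaw":-1}
  squeeze: 40

```text
time_s: 5.35
tool_pos: [0.5138, 0.0293, 0.0669]
tcp_rot: [-0.096, 3.139, -0.001]
ft_force: [-2.6, -1.4, 5.5]
gripper_width: 0.0193
grasp_force: 42.7
```

```bash
python3 -c "
from h import *
goto([.478,.0265,.066],np.pi+.056)"
```

```text
t 5.35 tcp [0.5138 0.0293 0.0669] yaw -3.0801 F [-2.6 -1.4  5.5] w 0.0193 g 42.7 q6 -0.17
offset [ 0.0359 -0.0006  0.0009] dr [-0.0015  0.0016  0.0109]
```

A +5.5 N vertical force means the hand is bearing down slightly on the handle, so I'll ease up 1 mm before sliding.

Emit:
jog_arm:
  rows:
    - {"dr":[0,0,0],"offset":[0,0,-0.0005],"jaw":-1}
    - {"dr":[0,0,0],"offset":[0,0,-0.001],"jaw":-1}
    - {"dr":[0,0,0],"offset":[0,0,-0.001],"jaw":-1}

```text
time_s: 5.65
tool_pos: [0.5137, 0.0295, 0.0672]
tcp_rot: [-0.097, 3.14, -0.0]
ft_force: [1.2, -1.7, -0.1]
gripper_width: 0.0192
grasp_force: 41.8
```

```bash
python3 -c "
from h import *
grab('side','s1');o=manip.get_obs();print(o['moment'],o['grasp_force'])
goto([.478,.0265,.066],np.pi+.056)"
```

```text
[-0.21681617 -0.3495616  -0.17100061] 41.82802140712738
t 5.7 tcp [0.5138 0.0295 0.0672] yaw -3.0799 F [ 2.1 -0.5 -2.1] w 0.0192 g 41.8 q6 -0.17
offset [ 0.0359 -0.0008  0.0012] dr [-0.0001  0.0004  0.0114]
```

Emit:
jog_arm:
  rows:
    - {"dr":[0,0,0],"offset":[0.003,0.0002,0.0003],"jaw":-1}
    - {"dr":[0,0,0],"offset":[0.01,0.0006,0.0003],"jaw":-1}
    - {"dr":[0,0,0],"offset":[0.019,0.0012,0.0003],"jaw":-1}
    - {"dr":[0,0,0],"offset":[0.028,0.0018,0.0003],"jaw":-1}
    - {"dr":[0,0,0],"offset":[0.034,0.0021,0.0003],"jaw":-1}
    - {"dr":[0,0,0],"offset":[0.035,0.0022,0.0003],"jaw":-1}
    - {"dr":[0,0,0],"offset":[0.035,0.0022,0.0003],"jaw":-1}

```text
time_s: 6.4
tool_pos: [0.4774, 0.0297, 0.0671]
tcp_rot: [0.097, -3.139, -0.0]
ft_force: [-3.3, -0.1, 6.8]
gripper_width: 0.0193
grasp_force: 42.7
```

```bash
python3 -c "
from h import *
goto([.4785,-.1725,.067],-3.08)"
```

```text
t 6.4 tcp [0.4774 0.0297 0.0671] yaw -3.0799 F [-3.3 -0.1  6.8] w 0.0193 g 42.7 q6 -0.18
offset [ 1.140e-02 -2.018e-01  1.000e-04] dr [ 0.0004 -0.0029  0.0002]
```

Emit:
jog_arm:
  rows:
    - {"dr":[0,0,0],"offset":[0.0003,-0.004,-0.0003],"jaw":-1}
    - {"dr":[0,0,0],"offset":[0.0007,-0.012,-0.0004],"jaw":-1}
    - {"dr":[0,0,0],"offset":[0.0014,-0.024,-0.0004],"jaw":-1}
    - {"dr":[0,0,0],"offset":[0.0022,-0.038,-0.0004],"jaw":-1}
    - {"dr":[0,0,0],"offset":[0.003,-0.053,-0.0004],"jaw":-1}
    - {"dr":[0,0,0],"offset":[0.0038,-0.068,-0.0004],"jaw":-1}
    - {"dr":[0,0,0],"offset":[0.0047,-0.083,-0.0004],"jaw":-1}
    - {"dr":[0,0,0],"offset":[0.0055,-0.098,-0.0004],"jaw":-1}

```text
time_s: 7.2
tool_pos: [0.4786, -0.0692, 0.0671]
tcp_rot: [0.097, -3.139, -0.002]
ft_force: [1.5, 4.8, 2.8]
gripper_width: 0.0191
grasp_force: 42.1
```

```bash
python3 -c "
from h import *
goto([.4785,-.1725,.067],-3.08)"
```

```text
t 7.2 tcp [ 0.4786 -0.0692  0.0671] yaw -3.0796 F [1.5 4.8 2.8] w 0.0191 g 42.1 q6 -0.38
offset [ 0.0065 -0.1031  0.    ] dr [ 0.0022 -0.0016  0.0008]
```

Emit:
jog_arm:
  rows:
    - {"dr":[0,0,0],"offset":[0.001,-0.015,-0.0001],"jaw":-1}
    - {"dr":[0,0,0],"offset":[0.002,-0.03,-0.0002],"jaw":-1}
    - {"dr":[0,0,0],"offset":[0.003,-0.045,-0.0002],"jaw":-1}
    - {"dr":[0,0,0],"offset":[0.004,-0.06,-0.0002],"jaw":-1}
    - {"dr":[0,0,0],"offset":[0.0048,-0.075,-0.0002],"jaw":-1}
    - {"dr":[0,0,0],"offset":[0.0057,-0.09,-0.0002],"jaw":-1}
    - {"dr":[0,0,0],"offset":[0.0062,-0.1,-0.0002],"jaw":-1}
    - {"dr":[0,0,0],"offset":[0.003,-0.104,-0.0002],"jaw":-1}
    - {"dr":[0,0,0],"offset":[-0.007,-0.105,-0.0002],"jaw":-1}
    - {"dr":[0,0,0],"offset":[-0.017,-0.105,-0.0002],"jaw":-1}
    - {"dr":[0,0,0],"offset":[-0.025,-0.1052,-0.0002],"jaw":-1}
    - {"dr":[0,0,0],"offset":[-0.0277,-0.1052,-0.0002],"jaw":-1}
    - {"dr":[0,0,0],"offset":[-0.0277,-0.1052,-0.0002],"jaw":-1}

```text
time_s: 8.5
tool_pos: [0.5143, -0.1717, 0.0675]
tcp_rot: [-0.098, 3.139, -0.0]
ft_force: [1.3, -0.9, -2.4]
gripper_width: 0.0188
grasp_force: 41.5
```

Run:
```python
from h import *
goto([.5128,-.1725,.067],-3.08)
a,_=grab('top','t1')
c=cv2.resize(a[150:275,215:415],None,fx=4,fy=4,interpolation=cv2.INTER_CUBIC); cv2.imwrite('pics/t1c.png',c)
```

```text
t 8.5 tcp [ 0.5143 -0.1717  0.0675] yaw -3.079 F [ 1.3 -0.9 -2.4] w 0.0188 g 41.5 q6 -0.54
offset [ 0.0015 -0.0007  0.0005] dr [-0.0003  0.0022  0.0019]
```

View pics/t1c.png

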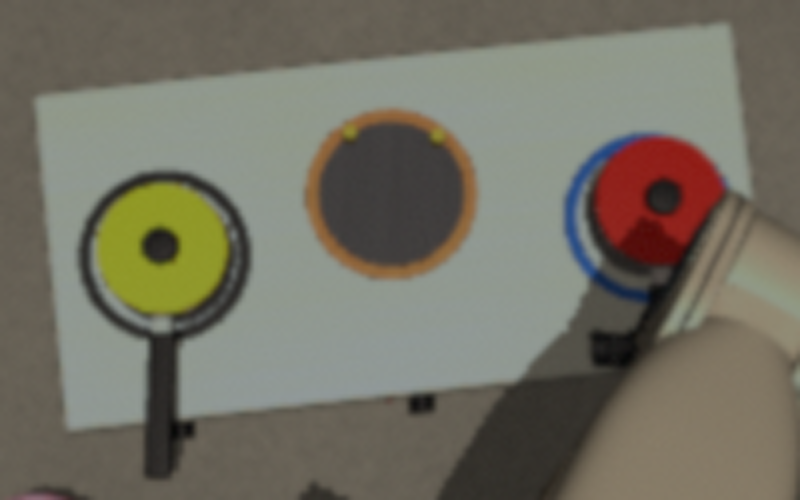

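The red lid now has its left edge at x≈593 and top at y≈136, with the knob at (663,196) and the blue ring centre at (650,217). I'll compute the error.

Run:
```python
from h import *
T=lambda x,y:('top','t0',((x+.5)/4-.5+215,(y+.5)/4-.5+150))
print('lid',atz(*T(660.5,203),.106),'knob',atz(*T(663,196),.122),'blue',atz(*T(650,217),.03))
print('old lid',atz(*T(396,195),.106),atz(*T(397,190),.122))
print('cu',atz(*T(391,194),.03),'pins',atz(*T(350,131.5),.054),atz(*T(438,135),.054))
```

```text
lid [ 0.6272836  -0.16447032  0.106     ] knob [ 0.63005932 -0.16405868  0.122     ] blue [ 0.62802661 -0.16687101  0.03      ]
old lid [0.62843115 0.03511407 0.106     ] [0.62964255 0.03464895 0.122     ]
cu [0.64132211 0.03812415 0.03      ] pins [0.6858911  0.07133423 0.054     ] [0.68480034 0.00275142 0.054     ]
```

Only 2.5 mm off, so I'll nudge it, release and rise, then cross to the yellow handle.

Emit:
jog_arm:
  rows:
    - {"dr":[0,0,0],"offset":[0,-0.001,0.0003],"jaw":-1}
    - {"dr":[0,0,0],"offset":[0,-0.002,0.0003],"jaw":-1}
    - {"dr":[0,0,0],"offset":[0,-0.002,0.0003],"jaw":-1}
    - {"dr":[0,0,0],"offset":[0,-0.002,0.0003],"jaw":1}
    - {"dr":[0,0,0],"offset":[0,-0.002,0.0003],"jaw":1}
    - {"dr":[0,0,0],"offset":[0,-0.002,0.0003],"jaw":1}
    - {"dr":[0,0,0],"offset":[0,-0.002,0.0003],"jaw":1}
    - {"dr":[0,0,0],"offset":[0,-0.002,0.0003],"jaw":1}
    - {"dr":[0,0,0],"offset":[0,-0.002,-0.02],"jaw":1}
    - {"dr":[0,0,0],"offset":[0,-0.002,-0.06],"jaw":1}
    - {"dr":[0,0,0],"offset":[0,-0.002,-0.105],"jaw":1}
    - {"dr":[0,0,0],"offset":[0,-0.002,-0.14],"jaw":1}
    - {"dr":[0,0,0],"offset":[0,-0.002,-0.14],"jaw":1}

```text
time_s: 9.85
tool_pos: [0.515, -0.1747, 0.2125]
tcp_rot: [-0.097, 3.133, -0.006]
ft_force: [-0.4, 0.0, -0.8]
gripper_width: 0.0855
grasp_force: 0.0
```

```bash
python3 -c "
from h import *
goto([.469,.2085,.19],-3.13)"
```

```text
t 9.85 tcp [ 0.515  -0.1747  0.2125] yaw -3.0799 F [-0.4  0.  -0.8] w 0.0855 g 0.0 q6 -0.54
offset [0.0224 0.3854 0.0207] dr [-0.008   0.014   0.1002]
```

Emit:
jog_arm:
  rows:
    - {"dr":[0,0,0.1],"offset":[0.022,0.385,0],"jaw":1}
    - {"dr":[0,0,0.1],"offset":[0.022,0.385,0],"jaw":1}
    - {"dr":[0,0,0.1],"offset":[0.022,0.385,0],"jaw":1}
    - {"dr":[0,0,0.1],"offset":[0.022,0.385,0],"jaw":1}
    - {"dr":[0,0,0.1],"offset":[0.022,0.385,0],"jaw":1}
    - {"dr":[0,0,0.1],"offset":[0.022,0.385,0],"jaw":1}
    - {"dr":[0,0,0.1],"offset":[0.022,0.385,0],"jaw":1}
    - {"dr":[0,0,0.1],"offset":[0.022,0.385,0],"jaw":1}
    - {"dr":[0,0,0.1],"offset":[0.022,0.385,0],"jaw":1}
    - {"dr":[0,0,0.1],"offset":[0.022,0.385,0],"jaw":1}
    - {"dr":[0,0,0.1],"offset":[0.022,0.385,0],"jaw":1}

```text
time_s: 10.95
tool_pos: [0.4676, 0.2083, 0.2072]
tcp_rot: [0.017, -3.141, 0.001]
ft_force: [-0.9, -0.3, 0.5]
gripper_width: 0.0856
grasp_force: 0.0
```

```bash
python3 -c "
from h import *
grab('wrist','w1')
goto([.469,.2085,.067],-3.13)
grab('top','t2'); a=cv2.imread('pics/t2.png'); cv2.imwrite('pics/t2c.png',cv2.resize(a[150:275,215:415],None,fx=4,fy=4,interpolation=cv2.INTER_CUBIC))"
```

```text
t 11.0 tcp [0.4677 0.2081 0.2073] yaw -3.1311 F [-0.1  0.8  0.9] w 0.0854 g 0.0 q6 0.24
offset [-0.0013  0.0005  0.1403] dr [-0.0006 -0.0009 -0.0023]
```

View pics/w1.png

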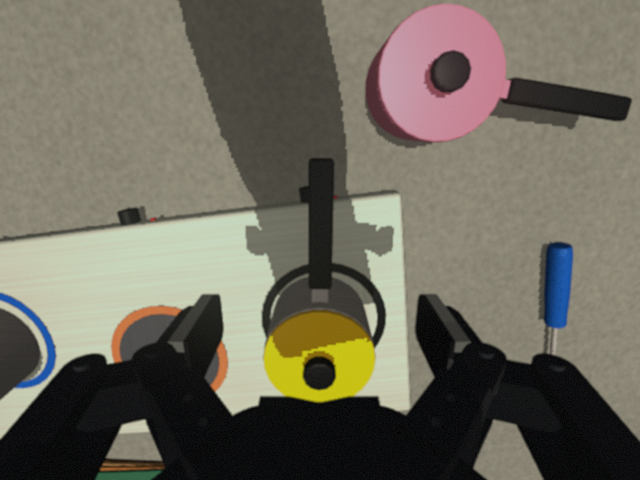

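The yellow handle runs from (321,160) to (320,287), centred between the fingers. The pink pot at (440,70) is off towards the robot side; I'll check its clearance.

Run:
```python
from h import *
W=lambda x,y:('wrist','w1',(x,y))
for p,z in [((321,160),.092),((319.5,287),.092),((320,372),.126),((450,71),.096)]: print(atz(*W(*p),z))
print(atz('top','t0',(224,290),.096))
```

```text
[0.41246725 0.20876795 0.092     ]
[0.51815452 0.20887418 0.092     ]
[0.57767835 0.20993272 0.126     ]
[0.34905711 0.29857099 0.096     ]
[0.34811428 0.29654663 0.096     ]
```

Emit:
jog_arm:
  rows:
    - {"dr":[0,0,0],"offset":[-0.001,0.0005,0.05],"jaw":1}
    - {"dr":[0,0,0],"offset":[-0.001,0.0005,0.095],"jaw":1}
    - {"dr":[0,0,0],"offset":[-0.001,0.0005,0.128],"jaw":1}
    - {"dr":[0,0,0],"offset":[-0.001,0.0005,0.1398],"jaw":1}
    - {"dr":[0,0,0],"offset":[-0.001,0.0005,0.1398],"jaw":1}

```text
time_s: 11.55
tool_pos: [0.4682, 0.2086, 0.0669]
tcp_rot: [0.016, -3.139, 0.001]
ft_force: [0.3, -0.5, 1.2]
gripper_width: 0.0857
grasp_force: 0.0
```

Emit:
jog_arm:
  rows:
    - {"dr":[0,0,0],"offset":[0,0,0],"jaw":-1}
    - {"dr":[0,0,0],"offset":[0,0,0],"jaw":-1}
    - {"dr":[0,0,0],"offset":[0,0,0],"jaw":-1}
    - {"dr":[0,0,0],"offset":[0,0,0],"jaw":-1}
    - {"dr":[0,0,0],"offset":[0,0,0],"jaw":-1}
    - {"dr":[0,0,0],"offset":[0,0,0],"jaw":-1}
    - {"dr":[0,0,0],"offset":[0,0,0],"jaw":-1}
    - {"dr":[0,0,0],"offset":[0,0,0],"jaw":-1}
  squeeze: 40

```text
time_s: 12.35
tool_pos: [0.4688, 0.2095, 0.0684]
tcp_rot: [-0.018, 3.141, -0.0]
ft_force: [-1.5, -0.7, 6.1]
gripper_width: 0.0193
grasp_force: 42.7
```

```bash
python3 -c "
from h import *
goto([.469,.2085,.067],-3.13)"
```

```text
t 12.35 tcp [0.4688 0.2095 0.0684] yaw -3.1301 F [-1.5 -0.7  6.1] w 0.0193 g 42.7 q6 0.25
offset [-0.0002 -0.001   0.0014] dr [-0.0001  0.0018 -0.0001]
```

View pics/t2c.png

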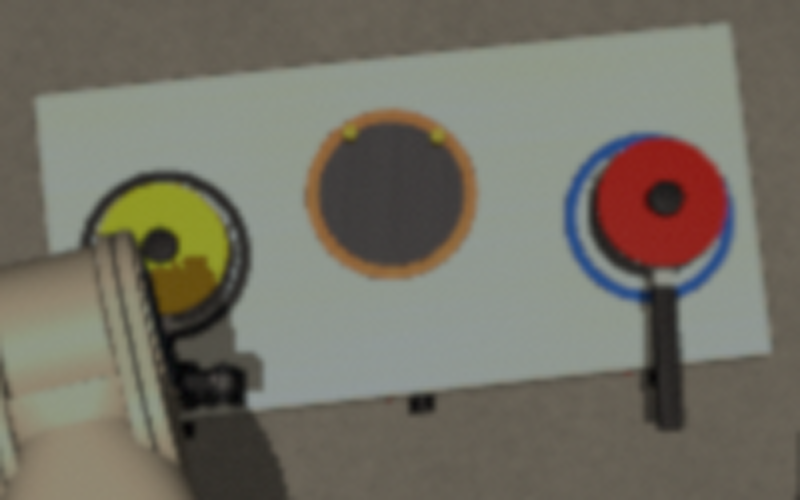

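Red pot: lid centre at about (662,203), inside the blue ring, standing free. I'll ease up 1 mm, then slide the yellow pot to a stand-off in front of the pins.

Emit:
jog_arm:
  rows:
    - {"dr":[0,0,0],"offset":[0,0,-0.0007],"jaw":-1}
    - {"dr":[0,0,0],"offset":[-0.0003,-0.004,-0.0008],"jaw":-1}
    - {"dr":[0,0,0],"offset":[-0.001,-0.012,-0.0008],"jaw":-1}
    - {"dr":[0,0,0],"offset":[-0.002,-0.024,-0.0008],"jaw":-1}
    - {"dr":[0,0,0],"offset":[-0.003,-0.038,-0.0008],"jaw":-1}
    - {"dr":[0,0,0],"offset":[-0.004,-0.053,-0.0008],"jaw":-1}
    - {"dr":[0,0,0],"offset":[-0.005,-0.068,-0.0008],"jaw":-1}
    - {"dr":[0,0,0],"offset":[-0.0065,-0.083,-0.0008],"jaw":-1}
    - {"dr":[0,0,0],"offset":[-0.0075,-0.098,-0.0008],"jaw":-1}

```text
time_s: 13.25
tool_pos: [0.4772, 0.1112, 0.0686]
tcp_rot: [-0.02, 3.142, 0.002]
ft_force: [-0.5, 5.0, 0.8]
gripper_width: 0.0192
grasp_force: 42.1
```

```bash
python3 -c "
from h import *
goto([.484,.0375,.0676],-3.13)"
```

```text
t 13.25 tcp [0.4772 0.1112 0.0686] yaw -3.1291 F [-0.5  5.   0.8] w 0.0192 g 42.1 q6 0.04
offset [-0.0059 -0.0737  0.0009] dr [0.0025 0.     0.0018]
```

Emit:
jog_arm:
  rows:
    - {"dr":[0,0,0],"offset":[-0.001,-0.015,0],"jaw":-1}
    - {"dr":[0,0,0],"offset":[-0.002,-0.03,0],"jaw":-1}
    - {"dr":[0,0,0],"offset":[-0.004,-0.045,0],"jaw":-1}
    - {"dr":[0,0,0],"offset":[-0.005,-0.058,0],"jaw":-1}
    - {"dr":[0,0,0],"offset":[-0.006,-0.068,0],"jaw":-1}
    - {"dr":[0,0,0],"offset":[-0.006,-0.0735,0],"jaw":-1}
    - {"dr":[0,0,0],"offset":[-0.006,-0.0735,0],"jaw":-1}
    - {"dr":[0,0,0],"offset":[-0.006,-0.0735,0],"jaw":-1}

```text
time_s: 14.05
tool_pos: [0.4842, 0.0376, 0.0686]
tcp_rot: [-0.017, 3.141, -0.002]
ft_force: [-0.3, -2.7, 1.4]
gripper_width: 0.0189
grasp_force: 42.1
```

```bash
python3 -c "
from h import *
goto([.484,.0375,.0676],-3.13)
grab('top','t3'); a=cv2.imread('pics/t3.png'); cv2.imwrite('pics/t3c.png',cv2.resize(a[165:240,265:365],None,fx=8,fy=8,interpolation=cv2.INTER_CUBIC))"
```

```text
t 14.05 tcp [0.4842 0.0376 0.0686] yaw -3.131 F [-0.3 -2.7  1.4] w 0.0189 g 42.1 q6 -0.11
offset [ 0.0002 -0.0001  0.001 ] dr [-0.0027  0.0003 -0.002 ]
```

View pics/t3c.png

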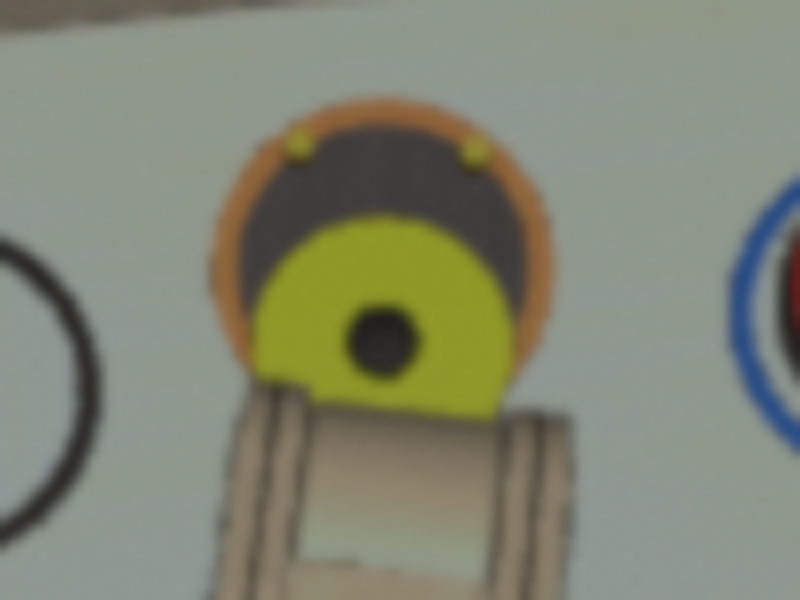

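Yellow lid spans x 254–515 with its top at y 214, so the centre is about (384.5,345). Pins are at (300,145) and (476,152), and the ring centre is about (382.5,267).

Run:
```python
from h import *
T=lambda x,y:('top','t3',((x+.5)/8-.5+265,(y+.5)/8-.5+165))
a=atz(*T(300,145),.055);b=atz(*T(476,152),.055);m=(a+b)/2;d=(a-b)[:2];n=np.array([d[1],-d[0]])/np.linalg.norm(d)
print('pins',a,b,np.linalg.norm(d),'yaw',np.degrees(np.arctan2(n[1],n[0])),'home',m[:2]-.0441*n)
print('ring',atz(*T(382.5,267),.03),'lid',atz(*T(384.5,345),.106),'knob',atz(*T(382,342),.122))
```

```text
pins [0.68510401 0.07150452 0.055     ] [0.68401345 0.00296679 0.055     ] 0.06854639896731203 yaw -0.9116034897902786 home [0.64046431 0.03793728]
ring [0.64191943 0.03813693 0.03      ] lid [0.60011925 0.0375175  0.106     ] knob [0.59894434 0.03864446 0.122     ]
```

Emit:
jog_arm:
  rows:
    - {"dr":[0,0,0],"offset":[-0.003,0,0],"jaw":-1}
    - {"dr":[0,0,0],"offset":[-0.009,-0.0001,0],"jaw":-1}
    - {"dr":[0,0,0],"offset":[-0.016,-0.0002,0],"jaw":-1}
    - {"dr":[0,0,0],"offset":[-0.023,-0.0002,0],"jaw":-1}
    - {"dr":[0,0,0],"offset":[-0.029,-0.0003,0],"jaw":-1}
    - {"dr":[0,0,0],"offset":[-0.033,-0.0004,0],"jaw":-1}
    - {"dr":[0,0,0],"offset":[-0.035,-0.0004,0],"jaw":-1}
    - {"dr":[0,0,0],"offset":[-0.036,-0.0004,0],"jaw":-1}
    - {"dr":[0,0,0],"offset":[-0.036,-0.0004,0],"jaw":-1}
  squeeze: 25

```text
time_s: 15.0
tool_pos: [0.518, 0.0386, 0.0686]
tcp_rot: [0.019, -3.138, 0.0]
ft_force: [-11.3, -0.8, 10.8]
gripper_width: 0.019
grasp_force: 43.4
```

Emit:
jog_arm:
  rows:
    - {"dr":[0,0,0],"offset":[-0.0005,0,0],"jaw":-1}
    - {"dr":[0,0,0],"offset":[-0.001,0,0],"jaw":-1}

```text
time_s: 15.2
tool_pos: [0.5188, 0.0386, 0.0686]
tcp_rot: [0.019, -3.137, 0.001]
ft_force: [-11.8, -0.5, 11.0]
gripper_width: 0.0193
grasp_force: 43.4
```

Emit:
jog_arm:
  rows:
    - {"dr":[0,0,0],"offset":[-0.0005,0,0],"jaw":-1}
    - {"dr":[0,0,0],"offset":[-0.001,0,0],"jaw":-1}

```text
time_s: 15.4
tool_pos: [0.5198, 0.0387, 0.0686]
tcp_rot: [0.019, -3.137, 0.0]
ft_force: [-12.2, 0.5, 12.2]
gripper_width: 0.0192
grasp_force: 43.4
```

The force is flat, so this is friction from bearing down, not contact. I'll ease up a little and go on in small steps.

Emit:
jog_arm:
  rows:
    - {"dr":[0,0,0],"offset":[-0.0003,0,-0.0004],"jaw":-1}
    - {"dr":[0,0,0],"offset":[-0.001,0,-0.0006],"jaw":-1}

```text
time_s: 15.6
tool_pos: [0.5218, 0.0387, 0.0687]
tcp_rot: [0.019, -3.139, 0.0]
ft_force: [-5.6, 0.5, 0.0]
gripper_width: 0.0193
grasp_force: 41.8
```

Emit:
jog_arm:
  rows:
    - {"dr":[0,0,0],"offset":[-0.0005,0,0],"jaw":-1}
    - {"dr":[0,0,0],"offset":[-0.001,0,0],"jaw":-1}

```text
time_s: 15.8
tool_pos: [0.5236, 0.0385, 0.0688]
tcp_rot: [0.019, -3.14, -0.0]
ft_force: [-4.8, 0.0, -0.7]
gripper_width: 0.0191
grasp_force: 41.8
```

Emit:
jog_arm:
  rows:
    - {"dr":[0,0,0],"offset":[-0.0005,0,0],"jaw":-1}
    - {"dr":[0,0,0],"offset":[-0.001,0,0],"jaw":-1}

```text
time_s: 16.0
tool_pos: [0.525, 0.0384, 0.069]
tcp_rot: [0.019, -3.141, -0.0]
ft_force: [-3.8, 1.0, -1.6]
gripper_width: 0.0193
grasp_force: 41.7
```

Emit:
jog_arm:
  rows:
    - {"dr":[0,0,0],"offset":[-0.0004,0,0.0001],"jaw":-1}
    - {"dr":[0,0,0],"offset":[-0.0007,0,0.0002],"jaw":-1}

```text
time_s: 16.2
tool_pos: [0.5254, 0.0383, 0.0688]
tcp_rot: [0.018, -3.14, 0.0]
ft_force: [-6.6, -0.9, 0.9]
gripper_width: 0.0188
grasp_force: 41.8
```

Emit:
jog_arm:
  rows:
    - {"dr":[0,0,0],"offset":[-0.0004,0,0],"jaw":-1}
    - {"dr":[0,0,0],"offset":[-0.0007,0,0],"jaw":-1}

```text
time_s: 16.4
tool_pos: [0.5254, 0.0383, 0.0687]
tcp_rot: [0.018, -3.139, 0.0]
ft_force: [-8.9, -0.5, 1.6]
gripper_width: 0.0189
grasp_force: 42.0
```

```bash
python3 -c "
from h import *
goto([.526,.038,.0688],-3.13)
grab('top','t4'); a=cv2.imread('pics/t4.png'); cv2.imwrite('pics/t4c.png',cv2.resize(a[165:240,265:365],None,fx=8,fy=8,interpolation=cv2.INTER_CUBIC))"
```

```text
t 16.4 tcp [0.5254 0.0383 0.0687] yaw -3.1299 F [-8.9 -0.5  1.6] w 0.0189 g 42.0 q6 -0.1
offset [-0.0006 -0.0003 -0.0001] dr [-0.0002 -0.0047  0.0001]
```

View pics/t4c.png

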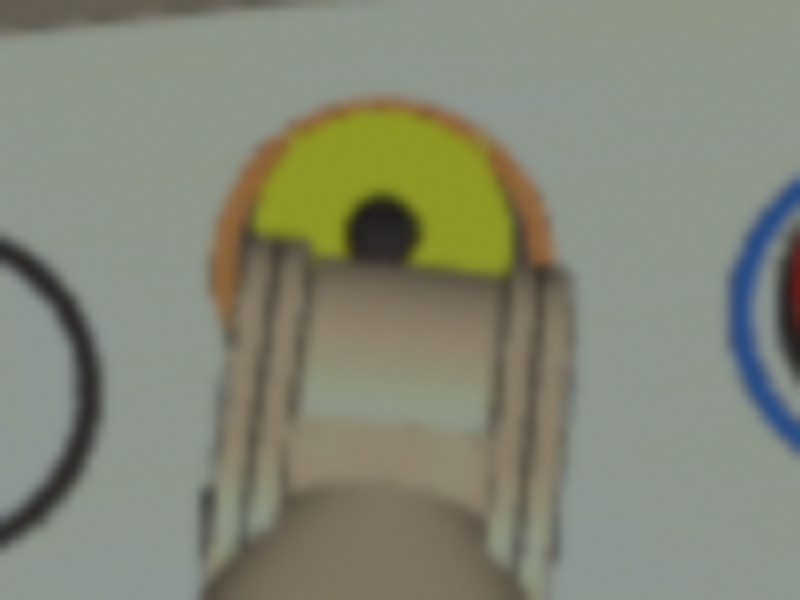

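Contact: the hand has stopped and Fx is rising, while Fy stays about 0, which suggests both pins share the load. I'll probe sideways to make sure.

Emit:
jog_arm:
  rows:
    - {"dr":[0,0,0],"offset":[-0.0003,0.0007,0],"jaw":-1}
    - {"dr":[0,0,0],"offset":[-0.0003,0.0012,0],"jaw":-1}

```text
time_s: 16.65
tool_pos: [0.5253, 0.039, 0.0687]
tcp_rot: [0.017, -3.139, 0.002]
ft_force: [-10.8, -2.8, 2.4]
gripper_width: 0.019
grasp_force: 42.2
```

Emit:
jog_arm:
  rows:
    - {"dr":[0,0,0],"offset":[0,-0.0012,0],"jaw":-1}
    - {"dr":[0,0,0],"offset":[0,-0.0024,0],"jaw":-1}

```text
time_s: 16.85
tool_pos: [0.5256, 0.0373, 0.0687]
tcp_rot: [0.019, -3.139, -0.001]
ft_force: [-8.2, 2.8, 1.9]
gripper_width: 0.0192
grasp_force: 42.0
```

Emit:
jog_arm:
  rows:
    - {"dr":[0,0,0],"offset":[0,0.0008,0],"jaw":-1}
    - {"dr":[0,0,0],"offset":[0,0.0012,0],"jaw":-1}
    - {"dr":[0,0,0],"offset":[0,0.0012,0],"jaw":-1}

```text
time_s: 17.15
tool_pos: [0.5255, 0.0381, 0.0687]
tcp_rot: [0.018, -3.139, 0.001]
ft_force: [-9.0, -2.2, 1.2]
gripper_width: 0.0191
grasp_force: 42.0
```

The probe is symmetric but doesn't settle it. I'll relax the preload, release, back off behind the handle's end and ease the pot home with shut fingers, so the pins centre it.

Emit:
jog_arm:
  rows:
    - {"dr":[0,0,0],"offset":[0.0008,0,0],"jaw":-1}
    - {"dr":[0,0,0],"offset":[0.0008,0,0],"jaw":1}
    - {"dr":[0,0,0],"offset":[0.0008,0,0],"jaw":1}
    - {"dr":[0,0,0],"offset":[0.0008,0,0],"jaw":1}
    - {"dr":[0,0,0],"offset":[0.0008,0,0],"jaw":1}
    - {"dr":[0,0,0],"offset":[0.0008,0,0],"jaw":1}
    - {"dr":[0,0,0],"offset":[0.02,0,0],"jaw":1}
    - {"dr":[0,0,0],"offset":[0.05,0,0],"jaw":1}
    - {"dr":[0,0,0],"offset":[0.083,0,0],"jaw":1}
    - {"dr":[0,0,0],"offset":[0.083,0,0],"jaw":1}
    - {"dr":[0,0,0],"offset":[0.083,0,0],"jaw":1}

```text
time_s: 18.25
tool_pos: [0.4441, 0.0373, 0.0695]
tcp_rot: [-0.018, 3.14, -0.0]
ft_force: [0.1, -0.1, 0.6]
gripper_width: 0.0855
grasp_force: 0.0
```

```bash
python3 -c "
from h import *
goto([.455,.0383,.068],-3.13)
im,_=grab('top','t5'); a=im; c=cv2.resize(a[165:240,265:365],None,fx=8,fy=8,interpolation=cv2.INTER_CUBIC)
b,_=grab('wrist','w5')
cv2.imwrite('pics/tw5.png',np.vstack([c[:330],cv2.resize(b[170:440,200:440],None,fx=1,fy=1)[:, :] if 0 else cv2.copyMakeBorder(b[170:440],0,0,0,160,cv2.BORDER_CONSTANT)]))"
```

```text
t 18.25 tcp [0.4441 0.0373 0.0695] yaw -3.13 F [ 0.1 -0.1  0.6] w 0.0855 g 0.0 q6 -0.12
offset [-0.011   0.0009  0.0015] dr [-0.0003  0.0028 -0.    ]
```

View pics/tw5.png

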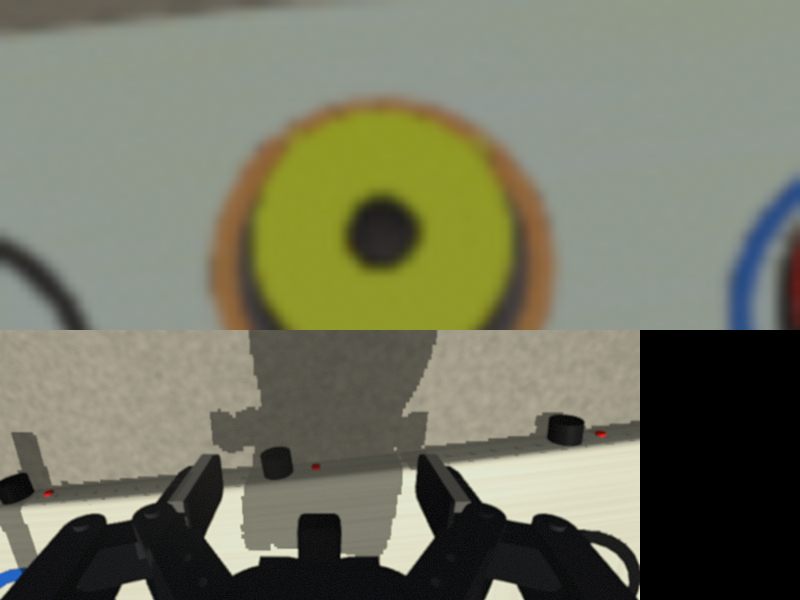

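The lid is centred at about (383.5,239), and the handle end at wrist pixel (319,355) sits centred in front of the open fingers. I'll shut the fingers and approach.

Emit:
jog_arm:
  rows:
    - {"dr":[0,0,0],"offset":[0,0,0.001],"jaw":-1}
    - {"dr":[0,0,0],"offset":[0,0,0.001],"jaw":-1}
    - {"dr":[0,0,0],"offset":[0,0,0.001],"jaw":-1}
    - {"dr":[0,0,0],"offset":[0,0,0.001],"jaw":-1}
    - {"dr":[0,0,0],"offset":[0,0,0.001],"jaw":-1}
    - {"dr":[0,0,0],"offset":[0,0,0.001],"jaw":-1}
    - {"dr":[0,0,0],"offset":[0,0,0.001],"jaw":-1}
    - {"dr":[0,0,0],"offset":[-0.005,0,0.001],"jaw":-1}
    - {"dr":[0,0,0],"offset":[-0.01,0,0.001],"jaw":-1}
    - {"dr":[0,0,0],"offset":[-0.012,0,0.001],"jaw":-1}

```text
time_s: 19.35
tool_pos: [0.4566, 0.0374, 0.068]
tcp_rot: [-0.018, 3.141, -0.0]
ft_force: [-5.2, 0.3, 2.6]
gripper_width: -0.0001
grasp_force: 3.2
```

Emit:
jog_arm:
  rows:
    - {"dr":[0,0,0],"offset":[-0.0005,0,0],"jaw":-1}
    - {"dr":[0,0,0],"offset":[-0.001,0,0],"jaw":-1}
    - {"dr":[0,0,0],"offset":[-0.0015,0,0],"jaw":-1}

```text
time_s: 19.65
tool_pos: [0.4566, 0.0375, 0.0678]
tcp_rot: [0.018, -3.14, 0.0]
ft_force: [-5.4, -0.8, 3.9]
gripper_width: 0.0002
grasp_force: 2.7
```

Emit:
jog_arm:
  rows:
    - {"dr":[0,0,0],"offset":[-0.0005,0,0],"jaw":-1}
    - {"dr":[0,0,0],"offset":[-0.001,0,0],"jaw":-1}
    - {"dr":[0,0,0],"offset":[-0.0015,0,0],"jaw":-1}

```text
time_s: 19.95
tool_pos: [0.4566, 0.0376, 0.0677]
tcp_rot: [0.018, -3.138, 0.0]
ft_force: [-12.2, -0.0, 7.9]
gripper_width: 0.0001
grasp_force: 6.0
```

At 12 N through the handle end the pot doesn't budge, so it is seated against both pins. I'll back off, rise and check.

Emit:
jog_arm:
  rows:
    - {"dr":[0,0,0],"offset":[0.002,0,0],"jaw":-1}
    - {"dr":[0,0,0],"offset":[0.01,0,0],"jaw":-1}
    - {"dr":[0,0,0],"offset":[0.03,0,0],"jaw":-1}
    - {"dr":[0,0,0],"offset":[0.05,0,-0.02],"jaw":-1}
    - {"dr":[0,0,0],"offset":[0.05,0,-0.06],"jaw":-1}
    - {"dr":[0,0,0],"offset":[0.05,0,-0.1],"jaw":-1}
    - {"dr":[0,0,0],"offset":[0.05,0,-0.12],"jaw":-1}
    - {"dr":[0,0,0],"offset":[0.05,0,-0.12],"jaw":-1}

```text
time_s: 20.75
tool_pos: [0.4101, 0.0368, 0.1908]
tcp_rot: [-0.019, 3.136, -0.001]
ft_force: [0.5, 0.4, -1.2]
gripper_width: -0.0001
grasp_force: 0.0
```

Run:
```python
from h import *
a,_=grab('top','t6'); 
def lid(im,lo,hi):
    h=cv2.cvtColor(im,cv2.COLOR_BGR2HSV); m=cv2.inRange(h,lo,hi); m[:,:215]=0;m[:,415:]=0;m[:150]=0;m[275:]=0
    c=max(cv2.findContours(m,0,1)[0],key=cv2.contourArea); return cv2.minEnclosingCircle(c)
for t in('t5','t6'):
    im=cv2.imread(f'pics/{t}.png')
    for n,lo,hi in[('y',(25,120,60),(35,255,255)),('r',(0,190,60),(4,255,255))]:
        c,r=lid(im,lo,hi); print(t,n,np.round(c,2),round(r,2),atz('top',t,c,.106))
goto([.4,.03,.19],-3.13)
```

```text
t5 y [312.5  194.58] 17.04 [0.63989649 0.03875211 0.106     ]
t5 r [379.67 200.33] 15.29 [ 0.62740415 -0.16421641  0.106     ]
t6 y [312.5 194.5] 16.99 [0.64013112 0.03874748 0.106     ]
t6 r [379.6 200.3] 15.34 [ 0.62749456 -0.16402599  0.106     ]
t 20.8 tcp [0.4093 0.0369 0.189 ] yaw -3.1299 F [ 0.1 -0.7 -0.5] w 0.0003 g 0.0 q6 -0.13
offset [ 0.0094 -0.0068 -0.001 ] dr [-0.0006  0.0066  0.0003]
```

```bash
python3 -c "
from station import manip
print(manip.finish_job())"
```

```text
the job is handed in; nothing more can be done
None
```

I handed the job in at about 21 s: the red pot stands in the blue ring, about 3 mm off its centre by the camera, and the yellow pot is on the heating place. A 12 N push on its handle no longer moved the yellow pot, so I take it to be against both pins, though I couldn't see the pins under the lid.

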